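Press a blank card in a sprung card press with a hand stamp

ROBOT

A 7-joint arm with a two-finger parallel gripper is mounted at the origin on the work surface. World frame = base frame: x ahead of the robot, y to its left, z up, the work surface at z = 0. Lengths are in m, angles in degrees, forces in N, time in s.
With the tool pointing down it reaches from about 0.35 to 0.9 m from the base axis. Payload 8.1 kg.
Tool frame: the origin (TCP) lies midway between the tips of the shut fingers; the grasp point (between the pads) lies ctrl.pinch_z behind it (ctrl.pinch_z is the distance from the TCP to the grasp point, in m); z points along the fingers, y is the line along which they close (so a half turn about z gives the same grasp; the last joint's range is limited). The gripper opens to 92 mm and grips with 3 to 60 N. Pads are 19 mm wide; open, the fingers measure 130 mm over their backs; the gripper's body (75 mm by 190 mm) begins 47 mm behind the grasp point.
Start: joints at [-81.394, 24.895, 1.432, 90.138, -0.665, 64.973, -4.303], TCP at [0.156, 0.605, 0.227] pointing down, gripper open.
Joint ranges: [-149.89, 149.89], [-25.12, 119.58], [-72.63, 75.52], [4.76, 147.25], [-75.54, 255.54], [6.69, 114.76], [-157.13, 157.13]. Speed limits (degrees/s): [127.2, 127.2, 172.46, 172.46, 180, 180, 180].

INTERFACE

Orientations are given as a 3x3 rotation matrix whose columns are the frame's x, y, z axes.
In Python, from plant import ctrl gives the robot as it stands.
- The arm moves only by the shell command python3 -m inch 'ROWS' [OPENING] [FORCE]. ROWS is JSON, a list of rows, each a list of 6 numbers: the shift along the tool's x, y, z each as a share of 0.3 m, from -1 to 1, then the turn, a rotation vector about the tool's x, y, z each as a share of 120 degrees, from -1 to 1. In form: [[x, y, z, rx, ry, rz], ...]. A call has 1 to 10 rows; each row is the pose to reach, as a shift and turn from the pose commanded when the call began, along the tool's axes at that moment; what a row does not reach only later rows make up. A row lasts 1/8 s, in which the tool goes at most 62.5 mm and 10.7 degrees, less where a joint would pass 70% of its speed; a pose out of reach is approached as far as the arm can. A call with a number of a shift or a turn outside -1 to 1 is refused whole. A call with a gripper value outside its range is refused whole. OPENING is the opening in per cent of the stroke, from 0 (shut) to 100 (fully open), set as the call begins (- or left out, the last holds). The fingers move at their own pace and stop on an object; FORCE is the grip in N (left out, the last holds). Time passes only in rows, so rows that repeat a pose let the fingers close. It gives the time, the measured TCP pose, the force and the opening at its end, in the units of the state.
- ctrl.read_state(): the state, without advancing time (a new reading comes with each control period).
- ctrl.camera(name): name is "scene" or "top" or "wrist"; returns the picture (480x640x3 uint8, red, green, blue); there is no depth.
- ctrl.camera_params(name): a dict with "K" (3x3 intrinsics, pixels), "rvec" (rotation vector, rad) and "tvec" (3), from world to camera coordinates, as OpenCV has them. Camera axes: x right, y down, z forward; pixel columns grow to the right and rows downward; lengths in m; the calibration is good to about 2 mm. A picture is of the moment at which its call begins: read the wrist's pose just before it. camera_params takes no time and is no camera call; for the wrist camera it gives the pose at the moment of the call.
- ctrl.hand_in(): hands the job in, once; it reports no verdict.
The state is a dict: "time": time; "joint_pos": joint angles; "joint_velocities": joint speeds; "joint_torque": joint torques, N m; "position": TCP position; "tool_rot": TCP orientation; "wrist_force": force on the tool from outside, world axes, zero at the start; "wrist_torque": the same for the moment, N m; "grip_width": finger opening in m.
Only numpy, scipy, OpenCV 4.12 (cv2) and the standard library are available. Lean on these libraries where they do the work, as an engineer would, in place of code of your own. Each camera call takes 0.05 s, during which the arm holds its last target. There are 200 camera calls.

TASK

Take the hand stamp from its sloping rest, set its flat foot centred and straight on the white card on the sprung bed of the card press, press squarely down until the bed is fully home and level, and hold it there for a second. Then lay the stamp back flat in its rest and let go. Leave the stapler, the mug and the mouse where they are.

Things in the scene. Friction and masses are not known exactly. Their poses are not given: they have to be found in the camera images.
- stamp_mid (a point): Loose hand stamp, 0.4 kg, 86 mm tall: steel foot 70 (own x) x 90 (y) x 16 mm thick; from its middle rises a black flat-sided handle 26 (x) x 30 mm (y), 70 mm high. Point: on the handle's axis, 43 mm above the foot's underside (27 mm above its upper face); z runs up the handle. Half a turn about z is alike. At first it lies flat in the rest, so the handle leans 30 degrees away from the robot.
- rest_seat (a point): Middle of the sloping seat of the stamp's rest, 52 mm above the table. z: the seat's normal, leaning 30 degrees away from the robot; x: up the slope (robot side); y: level, across. Lip at the low edge: inner face at x = -36 mm, 10 mm high. Side cheeks: inner faces at y = +-50 mm, 7 mm high. Stamp home: foot flat on the seat, near the lip, its axes along these, its mid point 43 mm along z.
- bed_top (a point): Middle of the upper face of the press's sprung bed, 55 mm above the table when up; z up. The bed is a level aluminium plate 100 (x) x 120 (y) x 10 mm with a flush white card 54 (x) x 86 mm (y) in its middle. The stamp's x and y go along the bed's. Pressed off-centre or askew it tips a few degrees; let go, it comes level again.
- rest: The rest itself: a fixed wooden wedge-like stand, 120 (x) by 124 mm (y), about 80 mm high at its back, open at the upper edge; origin at the middle of its underside, z up.
- press: Fixed dark steel base of the card press, 130 (x) by 150 mm (y), 28 mm high, which carries the bed on springs; origin at the middle of its underside.
- bed (a joint): How far the bed is pressed down, in m: 0 up, 0.012 at the stop (fully home). It starts to move at about 5 N and reaches the stop at about 14 N in all, the stamp's weight included; it springs back up when let go.
- stapler: Black stapler, loose, 130 mm long (x) by 36 mm by 48 mm high; origin at the middle of its underside. To be left alone.
- mug: White mug, loose, 80 mm wide and 95 mm high, handle at its +y side; origin at the middle of its underside. To be left alone.
- mouse: Black computer mouse, loose, 104 by 60 by 32 mm; origin at the middle of its underside. To be left alone.
Things that resemble listed ones, but are neither listed nor needed, are in the scene too. Leave any purple look-alike of the press alone.

How it is judged (in metres and radians):
On the way:
1. the stamp's foot, centred and straight on the card, has pressed the bed fully home and level, for half a second (value of joint bed above 0.0105 m and angle between bed_top's own z axis and vertical below 0.06 rad and x of stamp_mid in the frame of bed_top between -0.012 and 0.012 m and y of stamp_mid in the frame of bed_top between -0.012 and 0.012 m and z of stamp_mid in the frame of bed_top below 0.047 m and angle between the x axis of stamp_mid and the x axis of bed_top, either way round below 0.17 rad and angle between the z axis of stamp_mid and the z axis of bed_top, either way round below 0.08 rad), for 0.5 s.
At the end, for the whole second after the job is handed in: The stamp lies at rest in its rest, handle up: foot flat on the seat (mid point 39 to 47 mm off it, axes within 0.07 rad), within 12 mm of the seat's middle along the slope and 10 mm across, turned less than 0.15 rad; it is let go, and the bed is up again (within 2 mm) (x of stamp_mid in the frame of rest_seat between -0.012 and 0.012 m and y of stamp_mid in the frame of rest_seat between -0.01 and 0.01 m and z of stamp_mid in the frame of rest_seat between 0.039 and 0.047 m and angle between the z axis of stamp_mid and the z axis of rest_seat, either way round below 0.07 rad and angle between stamp_mid's own z axis and vertical below 0.8 rad and angle between the x axis of stamp_mid and the x axis of rest_seat, either way round below 0.15 rad and linear speed of stamp below 0.02 m/s and value of joint bed below 0.002 m); the robot touches nothing.
It fails at once if the stapler is shifted by more than 20 mm or tipped (distance of stapler from where it was at the start of the episode above 0.02 m or angle between stapler's own z axis and vertical above 0.3 rad).
It fails at once if the mug is shifted by more than 20 mm or tipped (distance of mug from where it was at the start of the episode above 0.02 m or angle between mug's own z axis and vertical above 0.3 rad).
It fails at once if the mouse is shifted by more than 20 mm or tipped (distance of mouse from where it was at the start of the episode above 0.02 m or angle between mouse's own z axis and vertical above 0.3 rad).
It also fails if it takes over 64 s, if anything falls off the work surface, if the arm or the gripper's body presses on something with over 40 N, if the wrist force passes 120 N, or if a joint passes its speed limit or range.

## Working session

There is one attempt and no reset: what is moved stays moved. The work goes in short steps, Python scripts to look and compute and a shell command to move; the robot and the scene stay as the last step left them, time stands still between calls to the robot, and variables do not carry over. Pictures are saved under pics/ and viewed, on a budget of 10 in all, crops included, one or two more only if the job needs it, and the job is handed in when it is done.

```bash
ls; mkdir -p pics
python3 - <<'E'
from plant import ctrl
import cv2
for n in ("scene","top"):
    cv2.imwrite(f"pics/{n}0.png",ctrl.camera(n)[:,:,::-1])
    print(n,ctrl.camera_params(n))
s=ctrl.read_state();print(s['time'],s['position'],s['tool_rot'],s['grip_width'],s['wrist_force'],ctrl.pinch_z)
E
```

```text
pics
scene {'K': array([[474.64927481,   0.        , 319.68151178],
       [  0.        , 474.64927481, 234.87328633],
       [  0.        ,   0.        ,   1.        ]]), 'rvec': array([ 2.29984283,  1.14608203, -0.36368543]), 'tvec': array([-0.33117506, -0.34418722,  1.41163835])}
top {'K': array([[553.94670683,   0.        , 319.87514206],
       [  0.        , 553.94670683, 239.07295085],
       [  0.        ,   0.        ,   1.        ]]), 'rvec': array([ 2.1209722 , -2.14250572,  0.1652322 ]), 'tvec': array([-0.00712673,  0.59140362,  1.54202275])}
0.1 [0.15626475 0.60464904 0.22600896] [[-9.68203076e-01  2.50165437e-01 -2.41404348e-04]
 [ 2.50165520e-01  9.68201993e-01 -1.45411544e-03]
 [-1.30041255e-04 -1.46827009e-03 -9.99998914e-01]] 0.09194042412782952 [ 0.02043337 -0.71074875 -0.67580757] 0.0188
```

View pics/scene0.png

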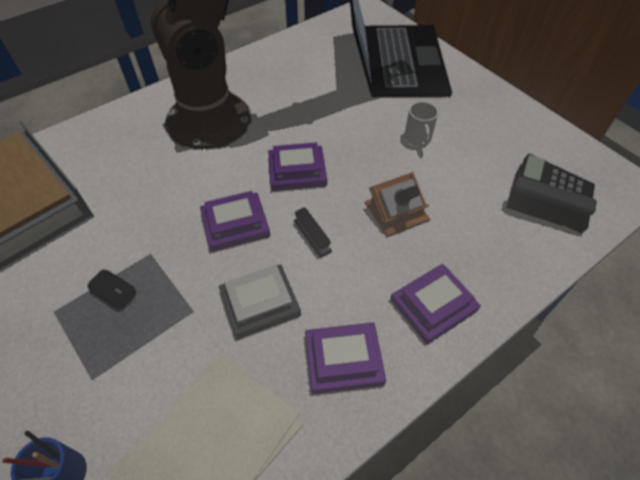

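View pics/top0.png

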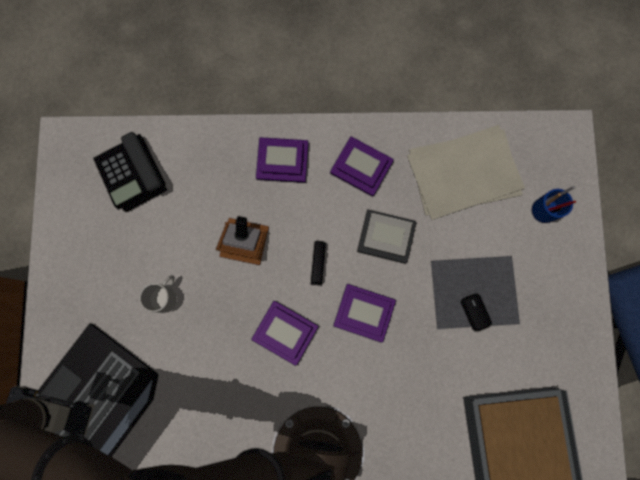

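Possible targets: the only stamp or rest is at top (242,235) / scene (402,203). The press candidates are the dark grey base with the aluminium bed at top (387,236) / scene (260,297), and four purple look-alikes at top (283,158), (362,165), (286,332) and (365,312). I choose the grey press and will check it in one crop.

```bash
cat > h.py <<'E'
import numpy as np,cv2
from plant import ctrl
from scipy.spatial.transform import Rotation as R
def ray(cp,px):
    Rm=cv2.Rodrigues(np.array(cp['rvec']))[0];d=Rm.T@np.linalg.solve(cp['K'],[px[0],px[1],1.]);return -Rm.T@cp['tvec'],d
def onz(cp,px,z):
    c,d=ray(cp,px);return c+d*(z-c[2])/d[2]
def proj(cp,P):
    return cv2.projectPoints(np.array(P,float).reshape(-1,1,3),np.array(cp['rvec']),np.array(cp['tvec']),cp['K'],None)[0][:,0]
E
python3 - <<'E'
from h import *
t=ctrl.camera_params('top')
for n,p,z in [('press',(387,236),.055),('stampfoot',(243,237),.06),('handle',(242,225),.12),('stapler',(318,262),.05),('mouse',(477,311),.03),('mug',(155,297),.09),('p',(286,332),.05)]: print(n,onz(t,p,z).round(3))
im=cv2.imread('pics/top0.png')
a=cv2.resize(im[195:275,205:285],None,fx=5,fy=5,interpolation=cv2.INTER_CUBIC);b=cv2.resize(im[195:275,347:427],None,fx=5,fy=5,interpolation=cv2.INTER_CUBIC)
cv2.imwrite('pics/crop.png',np.hstack([a,b]))
E
```

```text
press [ 0.597 -0.205  0.055]
stampfoot [0.598 0.206 0.06 ]
handle [0.621 0.201 0.12 ]
stapler [ 0.525 -0.007  0.05 ]
mouse [ 0.383 -0.457  0.03 ]
mug [0.428 0.442 0.09 ]
p [0.329 0.084 0.05 ]
```

View pics/crop.png

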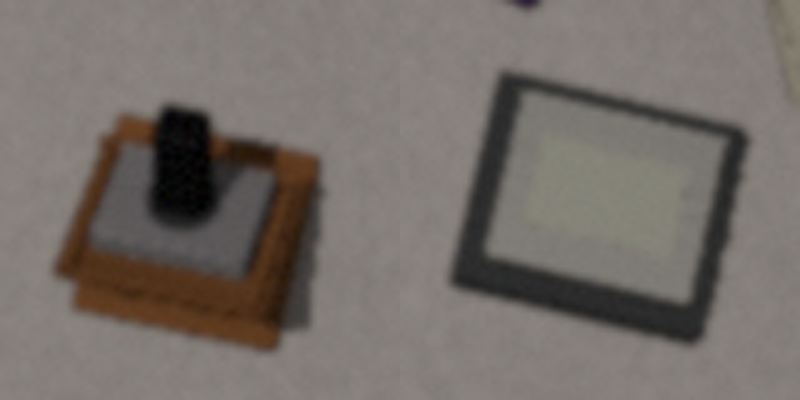

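The crop confirms it. On the left is the stamp, with its steel foot in the wooden rest and its black handle leaning away from the robot. On the right is the dark base with an aluminium bed and a pale card, not purple. Both are turned about 13° clockwise.

```bash
cat >> h.py <<'E'
from scipy.optimize import least_squares
def Rseat(yaw):
    c,s=np.cos(yaw),np.sin(yaw);z=np.array([.5*c,.5*s,np.cos(np.pi/6)]);x=np.array([-z[2]*c,-z[2]*s,.5]);return np.c_[x,np.cross(z,x),z]
def Rz(a): return R.from_euler('z',a).as_matrix()
def fit(cams_px,model,p0):
    f=lambda p:np.concatenate([(proj(c,model(p)[i])-px).ravel() for c,i,px in cams_px])
    r=least_squares(f,p0);return r.x,np.abs(r.fun).max()
FOOT=np.array([[-35,45,-27],[-35,-45,-27],[35,-45,-27],[35,45,-27]])/1e3   # rel stamp_mid, upper face
def stampm(p): # p: seat-home x,y,yaw -> foot corners (stamp frame == seat frame)
    return np.array([p[0],p[1],.052])+(FOOT+[0,0,.043])@Rseat(p[2]).T
def bedm(p):
    return np.array([p[0],p[1],.055])+np.array([[50,60,0],[50,-60,0],[-50,-60,0],[-50,60,0]])/1e3@Rz(p[2]).T
E
python3 - <<'E'
from h import *
t=ctrl.camera_params('top')
m=lambda pts,ox:(np.array(pts,float)+.5)/5-.5+[ox,195]
i=[0,1,2,3]
# order: far(+x world) right..: seat -x = far; seat +y = world -y = image right
foot=m([(275,180),(118,143),(90,243),(245,275)],205)
bed=m([(122,92),(327,140),(290,305),(85,255)],347)
p,e=fit([(t,i,foot)],stampm,[.6,.2,-.2]);print('seat',p,np.degrees(p[2]),e)
S=Rseat(p[2]);o=np.array([p[0],p[1],.052]);print('handle top px',(proj(t,o+S[:,2]*.086)-[205,195])*5)
q,e=fit([(t,i,bed)],bedm,[.6,-.2,-.2]);print('bed',q,np.degrees(q[2]),e)
# pre-grasp: tool z=-S z, tool y along S y
s=ctrl.read_state();T=s['tool_rot'];print(ctrl.camera_params('wrist'))
E
```

```text
seat [ 0.5904062   0.21271554 -0.20956111] -12.006967254556235 1.1717120892789694
handle top px [[177.67750246 127.58856363]]
bed [ 0.60250559 -0.20750666 -0.24896643] -14.264725708558416 0.40793725621577437
{'K': array([[398.82038997,   0.        , 316.81122316],
       [  0.        , 398.82038997, 233.80284123],
       [  0.        ,   0.        ,   1.        ]]), 'rvec': array([-2.30848222, -1.78971838, -0.23939836]), 'tvec': array([-0.62415607, -0.03309441,  0.39047222])}
```

```bash
cat >> h.py <<'E'
def plan(pos,rot):
    "row (shares) from the present pose to the TCP pose"
    s=ctrl.read_state();T=np.array(s['tool_rot']);d=T.T@(np.array(pos)-s['position'])/.3
    w=np.degrees(R.from_matrix(T.T@rot).as_rotvec())/120
    return np.r_[d,w].round(4)
def Tool(F): # tool frame pointing down the frame's z, y opposite
    return np.c_[F[:,0],-F[:,1],-F[:,2]]
SEAT=[.5904,.2127,-.2096]; BED=[.6025,-.2075,-.249]
def seatp(x,y,z): return np.array([SEAT[0],SEAT[1],.052])+Rseat(SEAT[2])@[x,y,z]
E
python3 - <<'E'
from h import *
S=Rseat(SEAT[2]);s=ctrl.read_state();T=s['tool_rot']
c,d=ray(ctrl.camera_params('wrist'),(320,240));print('cam in tool',T.T@(c-s['position']),T.T@d)
print(plan(seatp(0,0,.25),Tool(S)),seatp(0,0,.25))
print(plan(seatp(-.03,0,.25),Tool(S)))
E
```

```text
cam in tool [ 0.07156422 -0.00045781 -0.159066  ] [-0.27833605  0.00916594  0.96059898]
[-2.1442 -0.8851 -0.1401  0.0047  0.25   -0.0204] [0.71266428 0.18669142 0.26850635]
[-2.2308 -0.8813 -0.0901  0.0047  0.25   -0.0204]
```

```bash
python3 -m inch '[[-1,-0.41,-0.1,0,0,0],[-1,-0.41,-0.1,0,0,0],[-1,-0.41,-0.1,0,0,0],[-1,-0.41,-0.1,0,0,0],[-1,-0.41,-0.1,0,0,0],[-1,-0.41,-0.1,0,0,0],[-1,-0.41,-0.1,0,0,0]]' 100 50; python3 -c "
from h import *
print(plan(seatp(0,0,.25),Tool(Rseat(SEAT[2]))))"
```

```text
time: 0.98
position: [0.4164, 0.4104, 0.2565]
tool_rot: [[-0.968, 0.252, -0.0], [0.252, 0.968, -0.0], [0.0, -0.0, -1.0]]
wrist_force: [-0.4, 0.4, -0.7]
grip_width: 0.0917
[-1.1436 -0.4727 -0.0403  0.0055  0.2498 -0.0212]
```

```bash
python3 -m inch '[[-1,-0.47,-0.04,0.005,0.25,-0.02],[-1,-0.47,-0.04,0.005,0.25,-0.02],[-1,-0.47,-0.04,0.005,0.25,-0.02],[-1,-0.47,-0.04,0.005,0.25,-0.02],[-1,-0.47,-0.04,0.005,0.25,-0.02],[-1,-0.47,-0.04,0.005,0.25,-0.02],[-1,-0.47,-0.04,0.005,0.25,-0.02],[-1,-0.47,-0.04,0.005,0.25,-0.02],[-1,-0.47,-0.04,0.005,0.25,-0.02]]'
python3 - <<'E'
from h import *
print(plan(seatp(0,0,.25),Tool(Rseat(SEAT[2]))))
w=ctrl.camera_params('wrist');im=ctrl.camera('wrist');cv2.imwrite('pics/w1.png',im[:,:,::-1])
np.save('w1.npy',w,allow_pickle=True)
print(proj(w,stampm(SEAT)).round(0).tolist(),proj(w,[seatp(0,0,.086)]))
E
```

```text
time: 2.1
position: [0.6701, 0.2017, 0.2694]
tool_rot: [[-0.847, 0.206, -0.489], [0.177, 0.979, 0.105], [0.5, 0.002, -0.866]]
wrist_force: [0.2, -0.0, -0.0]
grip_width: 0.0918
[-0.1305 -0.0198 -0.0722  0.0003 -0.0002  0.0014]
[[265.0, 277.0], [356.0, 278.0], [358.0, 209.0], [263.0, 208.0]] [[309.58790352 268.79433697]]
```

View pics/w1.png

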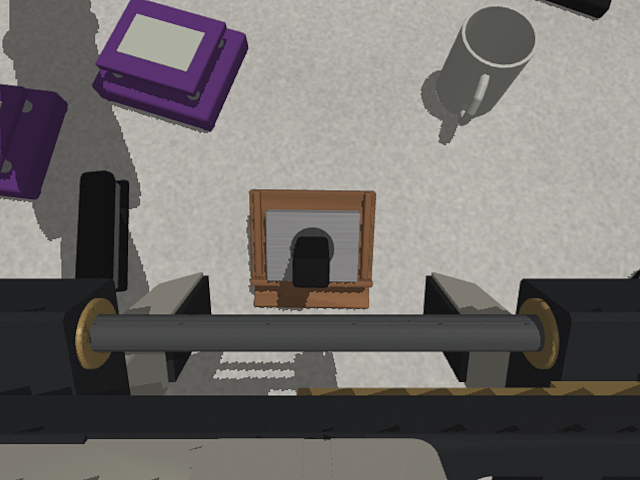

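The stamp lies in the rest. Its foot corners are at about (266,211), (359,211), (358,281) and (265,281), and the handle top is near (311,273). That is within about 4 px of the prediction, so I refit with this view.

```bash
python3 - <<'E'
from h import *
w=np.load('w1.npy',allow_pickle=True).item()
p,e=fit([(w,[0,1,2,3],np.array([(265,281),(358,281),(359,211),(266,211)],float))],stampm,SEAT)
print(p,np.degrees(p[2]),e)
s=open('h.py').read().replace("SEAT=[.5904,.2127,-.2096]",f"SEAT={p.round(4).tolist()}");open('h.py','w').write(s)
E
python3 -c "
from h import *
F=Tool(Rseat(SEAT[2]))
print(plan(seatp(0,0,.2),F),plan(seatp(0,0,.055-ctrl.pinch_z),F),seatp(0,0,.15))"
```

```text
[ 0.59367159  0.21326089 -0.21177131] -12.133602437226644 1.5242939019267396
[-0.1388 -0.015   0.09   -0.0002 -0.      0.002 ] [-1.389e-01 -1.470e-02  6.360e-01 -2.000e-04 -0.000e+00  2.000e-03] [0.66702406 0.1975335  0.18190381]
```

```bash
python3 -m inch '[[-0.139,-0.015,0.05,0,0,0.002],[-0.139,-0.015,0.09,0,0,0.002],[-0.139,-0.015,0.09,0,0,0.002],[-0.139,-0.015,0.2,0,0,0.002],[-0.139,-0.015,0.3,0,0,0.002],[-0.139,-0.015,0.4,0,0,0.002],[-0.139,-0.015,0.5,0,0,0.002],[-0.139,-0.015,0.58,0,0,0.002],[-0.139,-0.015,0.636,0,0,0.002],[-0.139,-0.015,0.636,0,0,0.002]]'; python3 -c "
from h import *
F=Tool(Rseat(SEAT[2]))
print(plan(seatp(0,0,.055-ctrl.pinch_z),F))
w=ctrl.camera_params('wrist');cv2.imwrite('pics/w2.png',ctrl.camera('wrist')[:,:,::-1])
print(proj(w,stampm(SEAT)).round(0).tolist(),proj(w,[seatp(0,0,.086)]))"
```

```text
time: 3.4
position: [0.6117, 0.2086, 0.0835]
tool_rot: [[-0.846, 0.211, -0.489], [0.183, 0.977, 0.105], [0.5, -0.001, -0.866]]
wrist_force: [-0.2, 0.2, -0.1]
grip_width: 0.0918
[ 0.001   0.0028  0.0012 -0.0001 -0.0003 -0.0005]
[[230.0, 345.0], [408.0, 345.0], [418.0, 208.0], [221.0, 208.0]] [[320.54885627 363.67991493]]
```

View pics/w2.png

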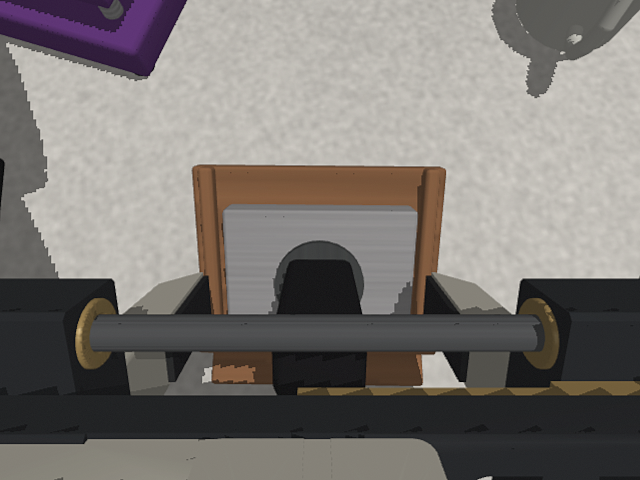

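The handle sits between the fingers, with the foot's back edge at (225,206) to (417,206) against a predicted (221,208) to (418,208). That's within about 1 mm, so I close.

```bash
python3 -m inch '[[0,0,0,0,0,0],[0,0,0,0,0,0],[0,0,0,0,0,0],[0,0,0,0,0,0],[0,0,0,0,0,0],[0,0,0,0,0,0],[0,0,0,0,0,0],[0,0,0,0,0,0]]' 0 50
```

```text
time: 4.45
position: [0.6126, 0.2079, 0.0827]
tool_rot: [[-0.846, 0.212, -0.488], [0.184, 0.977, 0.106], [0.5, -0.001, -0.866]]
wrist_force: [2.3, 0.6, -0.7]
grip_width: 0.0294
```

```bash
python3 -c "
from h import *
s=ctrl.read_state();np.savez('grasp',p=s['position'],r=s['tool_rot'])"
python3 -m inch '[[0,0,-0.05,0,0,0],[0,0,-0.15,0,0,0],[0,0,-0.3,0,0,0],[0,0,-0.45,0,0,0],[0,0,-0.5,0,0,0],[0,0,-0.5,0,0,0]]'
python3 - <<'E'
from h import *
B=Tool(Rz(BED[2]))
for f in (B,np.c_[-B[:,0],-B[:,1],B[:,2]]): print(plan([BED[0],BED[1],.25],f))
E
```

```text
time: 5.2
position: [0.6867, 0.1909, 0.2134]
tool_rot: [[-0.847, 0.213, -0.487], [0.185, 0.977, 0.105], [0.498, -0.002, -0.867]]
wrist_force: [1.0, -0.1, -5.0]
grip_width: 0.0298
[ 0.0522 -1.3576 -0.1084  0.3825 -0.0076 -1.4342]
[ 0.0522 -1.3576 -0.1084 -0.005  -0.2489  0.0158]
```

```bash
python3 -m inch '[[0.05,-1,-0.1,-0.005,-0.25,0.016],[0.05,-1,-0.1,-0.005,-0.25,0.016],[0.05,-1,-0.1,-0.005,-0.25,0.016],[0.05,-1,-0.1,-0.005,-0.25,0.016],[0.05,-1,-0.1,-0.005,-0.25,0.016],[0.05,-1,-0.1,-0.005,-0.25,0.016],[0.05,-1,-0.1,-0.005,-0.25,0.016]]'
python3 - <<'E'
from h import *
B=Tool(Rz(BED[2]));B=np.c_[-B[:,0],-B[:,1],B[:,2]]
print(plan([BED[0],BED[1],.25],B))
E
```

```text
time: 6.08
position: [0.6229, -0.1013, 0.2457]
tool_rot: [[-0.969, 0.246, -0.002], [0.246, 0.969, 0.001], [0.002, 0.001, -1.0]]
wrist_force: [1.1, 1.4, -4.1]
grip_width: 0.0297
[-2.140e-02 -3.598e-01 -1.460e-02  3.000e-04 -1.000e-03  0.000e+00]
```

Run:
```python
from h import *
w=ctrl.camera_params('wrist');im=ctrl.camera('wrist');cv2.imwrite('pics/w3.png',im[:,:,::-1])
np.save('w3.npy',w,allow_pickle=True)
print(proj(w,bedm(BED)).round(0).tolist())
```

```text
[[265.0, 268.0], [136.0, 268.0], [123.0, 159.0], [261.0, 159.0]]
```

View pics/w3.png

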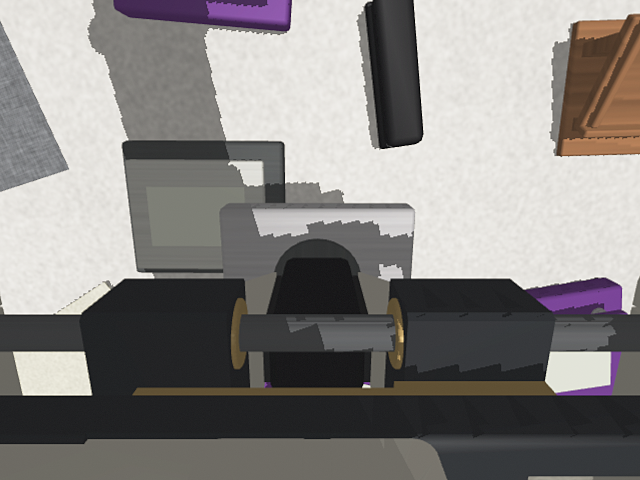

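The bed is visible: near corners at about (126,160) and (264,161), far-left at (138,271), 2–3 px off the prediction. The foot's near edge runs (220,207) to (414,205), the same as at the grasp, so it is straight in the hand.

```bash
python3 - <<'E'
from h import *
w=np.load('w3.npy',allow_pickle=True).item()
p,e=fit([(w,[1,2,3],np.array([(138,271),(126,160),(264,161)],float))],bedm,BED)
print(p,np.degrees(p[2]),e)
p=(p+np.array(BED))/2 if False else p
s=open('h.py').read().replace("BED=[.6025,-.2075,-.249]",f"BED={p.round(4).tolist()}");open('h.py','w').write(s)
g=np.load('grasp.npz');S=Rseat(SEAT[2]);G=g['r']
# TCP in stamp frame assuming stamp at fitted home pose
Ts=S.T@G; ts=S.T@(g['p']-seatp(0,0,.0)); print('TCP over underside, stamp frame',ts)
E
python3 - <<'E'
from h import *
B=Tool(Rz(BED[2]));B=np.c_[-B[:,0],-B[:,1],B[:,2]]
print(plan([BED[0],BED[1],.055+.036+.03],B))
E
```

```text
[ 0.60488481 -0.20591009 -0.25188318] -14.431843419397726 1.347191235792991
TCP over underside, stamp frame [-0.00166536  0.00134167  0.03635962]
[-2.760e-02 -3.569e-01  4.149e-01  4.000e-04 -1.000e-03  2.300e-03]
```

```bash
python3 -m inch '[[-0.033,-0.36,0,0,-0.001,0.002],[-0.033,-0.36,0,0,-0.001,0.002],[-0.033,-0.36,0.1,0,-0.001,0.002],[-0.033,-0.36,0.2,0,-0.001,0.002],[-0.033,-0.36,0.3,0,-0.001,0.002],[-0.033,-0.36,0.38,0,-0.001,0.002],[-0.033,-0.36,0.415,0,-0.001,0.002],[-0.033,-0.36,0.415,0,-0.001,0.002]]'
python3 - <<'E'
from h import *
B=Tool(Rz(BED[2]));B=np.c_[-B[:,0],-B[:,1],B[:,2]]
print(plan([BED[0],BED[1],.055+.036],B))
w=ctrl.camera_params('wrist');cv2.imwrite('pics/w4.png',ctrl.camera('wrist')[:,:,::-1])
print(proj(w,bedm(BED)).round(0).tolist())
E
```

```text
time: 7.12
position: [0.6069, -0.2076, 0.1212]
tool_rot: [[-0.969, 0.248, 0.0], [0.248, 0.969, 0.0], [-0.0, 0.0, -1.0]]
wrist_force: [0.7, -0.5, -4.0]
grip_width: 0.0298
[0.0079 0.0039 0.1007 0.0002 0.0002 0.0004]
[[415.0, 323.0], [223.0, 323.0], [212.0, 160.0], [427.0, 161.0]]
```

View pics/w4.png

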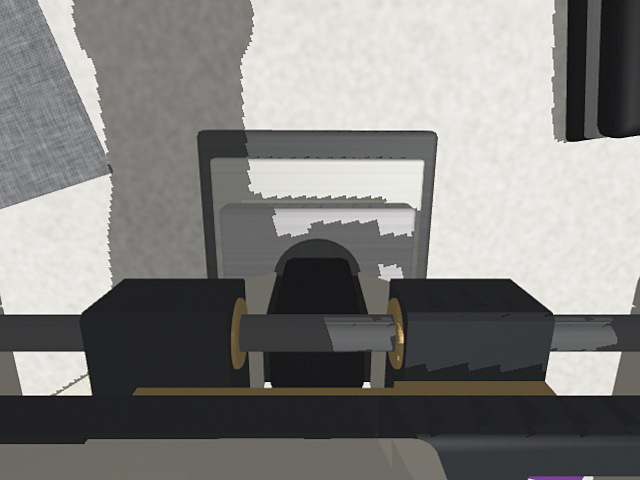

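The bed's near edge runs (211,158) to (423,158), centre 317. The foot's centre is also at 317 and its sides are parallel, so y is centred. I check x from the two edges.

```bash
python3 - <<'E'
from h import *
w=ctrl.camera_params('wrist');s=ctrl.read_state();T=s['tool_rot'];z=s['position'][2]
b=T.T@(onz(w,(317,158),.055)-s['position']);f=T.T@(onz(w,(317,205),z-.0364+.016)-s['position'])
print('bed centre in tool',b[:2]-[.05,0],'foot centre',f[:2]-[.035,0])
E
python3 -m inch '[[0,0,0.03,0,0,0],[0,0,0.06,0,0,0],[0,0,0.08,0,0,0],[0,0,0.09,0,0,0],[0,0,0.1,0,0,0],[0,0,0.1,0,0,0]]'
```

```text
bed centre in tool [ 0.00370702 -0.00015492] foot centre [ 0.00121764 -0.00019832]
time: 7.92
position: [0.607, -0.2089, 0.0918]
tool_rot: [[-0.968, 0.25, 0.002], [0.25, 0.968, -0.0], [-0.002, 0.0, -1.0]]
wrist_force: [0.2, 0.1, -3.9]
grip_width: 0.0297
```

```bash
python3 -m inch '[[0.007,0.002,0,0,0,0],[0.007,0.002,0,0,0,0],[0.007,0.002,0.01,0,0,0],[0.007,0.002,0.02,0,0,0],[0.007,0.002,0.03,0,0,0],[0.007,0.002,0.04,0,0,0],[0.007,0.002,0.045,0,0,0],[0.007,0.002,0.045,0,0,0]]' - 60
```

```text
time: 8.93
position: [0.6056, -0.2079, 0.0792]
tool_rot: [[-0.968, 0.25, 0.003], [0.25, 0.968, -0.0], [-0.003, 0.0, -1.0]]
wrist_force: [-2.8, 1.8, 9.7]
grip_width: 0.0296
```

```bash
python3 -m inch '[[0,0,0.003,0,0,0],[0,0,0.006,0,0,0],[0,0,0.006,0,0,0],[0,0,0.006,0,0,0]]'
```

```text
time: 9.43
position: [0.6056, -0.2079, 0.0779]
tool_rot: [[-0.968, 0.25, 0.003], [0.25, 0.968, -0.0], [-0.003, 0.0, -1.0]]
wrist_force: [-4.7, 1.2, 12.1]
grip_width: 0.0299
```

```bash
python3 -m inch '[[0,0,0.004,0,0,0],[0,0,0.008,0,0,0],[0,0,0.01,0,0,0],[0,0,0.01,0,0,0],[0,0,0.01,0,0,0],[0,0,0.01,0,0,0]]'
python3 - <<'E'
from h import *
a=ctrl.camera('wrist')[:,:,::-1];b=ctrl.camera('scene')[:,:,::-1]
c=cv2.resize(b[230:350,190:340],None,fx=3,fy=3,interpolation=cv2.INTER_CUBIC)
cv2.imwrite('pics/w5.png',np.hstack([cv2.resize(a[110:330,180:460],(458,360)),c[:,:342]]))
print(ctrl.read_state()['wrist_torque'])
E
```

```text
time: 10.18
position: [0.6059, -0.208, 0.0776]
tool_rot: [[-0.968, 0.25, 0.005], [0.25, 0.968, -0.0], [-0.005, 0.001, -1.0]]
wrist_force: [-11.7, 5.7, 38.1]
grip_width: 0.0296
[1.25984453 3.32946778 0.11724824]
```

View pics/w5.png

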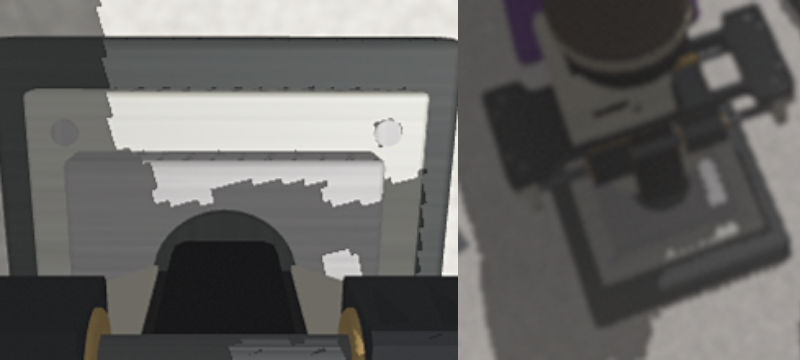

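The bed is on its stop: travel has stalled at 38 N on the wrist and the guide pins stand proud of the bed. The foot is centred and parallel. I ease off slightly and hold for over a second.

```bash
python3 - <<'E'
from h import *
w=ctrl.camera_params('wrist');s=ctrl.read_state();T=s['tool_rot']
b=T.T@(onz(w,(317,165),.043)-s['position']);f=T.T@(onz(w,(317,206),.059)-s['position'])
print('bed centre in tool',b[:2]-[.05,0],'foot centre',f[:2]-[.035,0])
E
python3 -m inch '[[0,0,-0.003,0,0,0],[0,0,-0.003,0,0,0],[0,0,-0.003,0,0,0],[0,0,-0.003,0,0,0],[0,0,-0.003,0,0,0],[0,0,-0.003,0,0,0],[0,0,-0.003,0,0,0],[0,0,-0.003,0,0,0],[0,0,-0.003,0,0,0],[0,0,-0.003,0,0,0]]'
```

```text
bed centre in tool [ 0.00297348 -0.00021948] foot centre [ 0.0011251  -0.00022277]
time: 11.52
position: [0.6058, -0.208, 0.0777]
tool_rot: [[-0.968, 0.25, 0.004], [0.25, 0.968, -0.0], [-0.004, 0.001, -1.0]]
wrist_force: [-9.4, 4.6, 30.5]
grip_width: 0.0293
```

```bash
python3 -m inch '[[0,0,-0.02,0,0,0],[0,0,-0.05,0,0,0],[0,0,-0.1,0,0,0],[0,0,-0.2,0,0,0],[0,0,-0.35,0,0,0],[0,0,-0.5,0,0,0],[0,0,-0.55,0,0,0],[0,0,-0.55,0,0,0]]'
python3 - <<'E'
from h import *
g=np.load('grasp.npz')
print(plan(g['p']-g['r'][:,2]*.12,g['r']))
w=ctrl.camera_params('wrist');im=ctrl.camera('wrist');cv2.imwrite('pics/w6.png',im[:,:,::-1])
E
```

```text
time: 12.52
position: [0.605, -0.2077, 0.2395]
tool_rot: [[-0.968, 0.25, 0.003], [0.25, 0.968, -0.001], [-0.003, 0.0, -1.0]]
wrist_force: [-0.4, -0.2, -4.7]
grip_width: 0.0297
[ 0.1225  1.3556  0.1764  0.0052  0.251  -0.018 ]
```

View pics/w6.png

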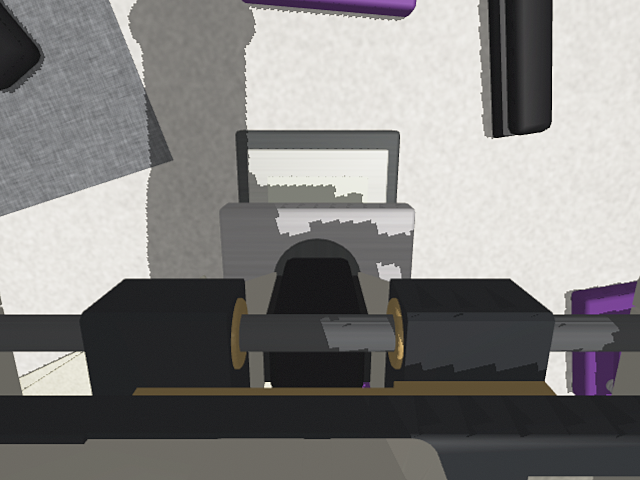

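The foot sits unchanged in the hand, (220,206) to (414,205), and the bed has sprung up level. Now back to the rest.

```bash
python3 -m inch '[[0.08,1,-0.05,0,0,0],[0.08,1,-0.05,0,0,0],[0.08,1,-0.05,0,0,0],[0.08,1,-0.05,0,0,0],[0.08,1,-0.05,0,0,0],[0.08,1,-0.05,0,0,0],[0.08,1,-0.05,0,0,0]]'
python3 - <<'E'
from h import *
g=np.load('grasp.npz')
print(plan(g['p']-g['r'][:,2]*.12+g['r'][:,0]*.002,g['r']))
E
```

```text
time: 13.45
position: [0.6557, 0.0883, 0.2521]
tool_rot: [[-0.968, 0.25, -0.001], [0.25, 0.968, -0.002], [0.001, -0.002, -1.0]]
wrist_force: [-0.0, -1.0, -4.7]
grip_width: 0.0296
[ 0.0444  0.3582  0.2142  0.004   0.2492 -0.0182]
```

```bash
python3 -m inch '[[0.044,0.36,0,0.004,0.25,-0.018],[0.044,0.36,0,0.004,0.25,-0.018],[0.044,0.36,0.05,0.004,0.25,-0.018],[0.044,0.36,0.15,0.004,0.25,-0.018],[0.044,0.36,0.214,0.004,0.25,-0.018],[0.044,0.36,0.214,0.004,0.25,-0.018],[0.044,0.36,0.214,0.004,0.25,-0.018]]'
python3 - <<'E'
from h import *
g=np.load('grasp.npz')
for d in (.12,.03,.0): print(plan(g['p']-g['r'][:,2]*d+g['r'][:,0]*.002,g['r']))
E
```

```text
time: 14.32
position: [0.6713, 0.1966, 0.1925]
tool_rot: [[-0.849, 0.213, -0.484], [0.184, 0.977, 0.108], [0.496, 0.003, -0.868]]
wrist_force: [1.2, 0.6, -3.5]
grip_width: 0.0299
[-0.0037 -0.0047  0.0168  0.0017  0.002   0.0006]
[-0.0024 -0.0058  0.3168  0.0017  0.002   0.0006]
[-0.002  -0.0061  0.4168  0.0017  0.002   0.0006]
```

```bash
python3 -m inch '[[-0.003,-0.006,0.08,0.002,0.002,0],[-0.003,-0.006,0.18,0.002,0.002,0],[-0.003,-0.006,0.27,0.002,0.002,0],[-0.003,-0.006,0.34,0.002,0.002,0],[-0.003,-0.006,0.38,0.002,0.002,0],[-0.003,-0.006,0.395,0.002,0.002,0],[-0.003,-0.006,0.395,0.002,0.002,0]]'
python3 - <<'E'
from h import *
g=np.load('grasp.npz')
print(plan(g['p']+g['r'][:,0]*.002,g['r']))
w=ctrl.camera_params('wrist');im=ctrl.camera('wrist');cv2.imwrite('pics/w7.png',im[:,:,::-1])
E
```

```text
time: 15.2
position: [0.6143, 0.2074, 0.0879]
tool_rot: [[-0.846, 0.211, -0.49], [0.183, 0.977, 0.104], [0.501, -0.001, -0.866]]
wrist_force: [-0.1, -0.3, -4.0]
grip_width: 0.0296
[ 0.0029  0.0002  0.018  -0.0007 -0.0007  0.0004]
```

View pics/w7.png

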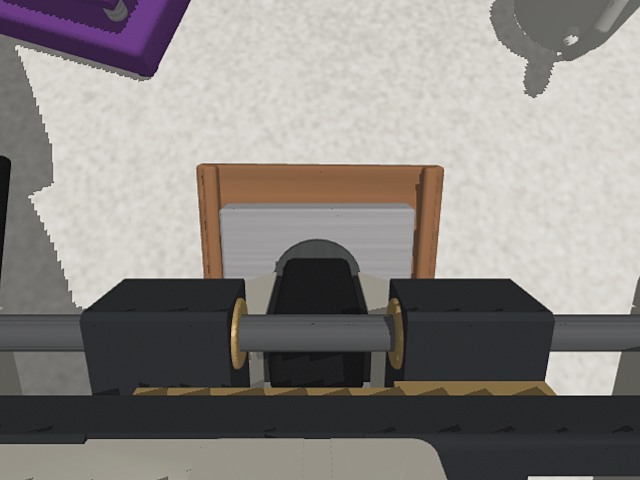

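The foot hovers about 5 mm over the seat between the cheeks, with about 4 px of gap on the left and 10 px on the right. I nudge +1.5 mm along y and set it down.

```bash
python3 -m inch '[[0.003,0.005,0,0,0,0],[0.003,0.005,0.005,0,0,0],[0.003,0.005,0.01,0,0,0],[0.003,0.005,0.015,0,0,0],[0.003,0.005,0.019,0,0,0],[0.003,0.005,0.022,0,0,0],[0.003,0.005,0.022,0,0,0]]'
```

```text
time: 16.12
position: [0.6111, 0.2094, 0.0837]
tool_rot: [[-0.846, 0.211, -0.489], [0.184, 0.977, 0.105], [0.5, -0.001, -0.866]]
wrist_force: [2.1, -1.4, 8.7]
grip_width: 0.0298
```

```bash
python3 -m inch '[[0,0,-0.002,0,0,0],[0,0,-0.002,0,0,0],[0,0,-0.002,0,0,0],[0,0,-0.002,0,0,0],[0,0,-0.002,0,0,0],[0,0,-0.002,0,0,0],[0,0,-0.002,0,0,0],[0,0,-0.002,0,0,0]]' 100 && python3 -m inch '[[0,0,-0.05,0,0,0],[0,0,-0.15,0,0,0],[0,0,-0.3,0,0,0],[0,0,-0.45,0,0,0],[0,0,-0.5,0,0,0],[0,0,-0.5,0,0,0]]'
python3 - <<'E'
from h import *
w=ctrl.camera_params('wrist');im=ctrl.camera('wrist');t=ctrl.camera('top');np.save('w8.npy',w,allow_pickle=True)
cv2.imwrite('pics/top8.png',t[:,:,::-1])
a=cv2.resize(im[150:330,200:440,::-1],(480,360),interpolation=cv2.INTER_CUBIC);b=cv2.resize(t[230:320,430:510,::-1],(320,360))
c=cv2.resize(t[200:290,347:427,::-1],(320,360))
cv2.imwrite('pics/w8.png',np.hstack([a,c]))
print(proj(w,stampm(SEAT)).round(0).tolist())
t0=cv2.imread('pics/top0.png');d=cv2.absdiff(t0,t[:,:,::-1]).max(2)
for n,(x,y) in dict(stapler=(318,262),mouse=(477,311),mug=(155,297)).items(): print(n,d[y-25:y+25,x-20:x+20].mean())
E
```

```text
time: 17.12
position: [0.6103, 0.2097, 0.0824]
tool_rot: [[-0.845, 0.211, -0.491], [0.183, 0.978, 0.104], [0.502, -0.002, -0.865]]
wrist_force: [-0.1, -0.9, 0.1]
grip_width: 0.0918
time: 17.88
position: [0.6851, 0.1935, 0.2135]
tool_rot: [[-0.847, 0.211, -0.488], [0.184, 0.977, 0.105], [0.499, -0.001, -0.866]]
wrist_force: [0.4, 0.4, 0.1]
grip_width: 0.092
[[265.0, 252.0], [369.0, 252.0], [372.0, 171.0], [262.0, 171.0]]
stapler 32.1205
mouse 12.5465
mug 20.5145
```

View pics/w8.png

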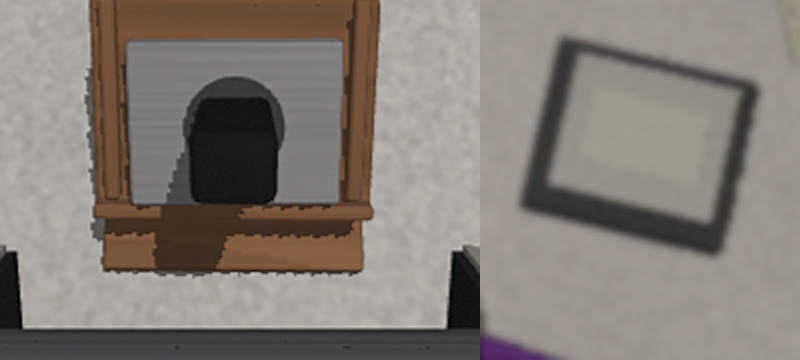

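The stamp lies flat against the lip with corners at (263,171), (371,171), (370,252) and (264,252), matching the home prediction within 1 px. The bed is up and level, and the gripper is open and well clear. I'm handing in.

```bash
python3 -c "
from plant import ctrl
print(ctrl.hand_in())"
```

```text
the job is handed in; nothing more can be done
None
```

I stamped the card and put the stamp back in its rest. I handed the job in at about 18 s of the 64 s allowed; handing in gives no verdict.

- **Pressing:** I pressed the foot down on the card until the bed stopped moving, with 30–38 N on the wrist. I held it there for more than a second. By the wrist image the foot was within about 2 mm of the bed's centre, and the tool leaned 0.005 rad at most.
- **Side load:** There was a side force of 10–13 N at full press. The bed's tilt was not measured directly; I took it to be level from the flat foot and the small tool lean.
- **Return:** In the last picture the stamp lies flat against the lip, within about 1 px of where it started. The bed is up, the gripper is fully open and clear, and the wrist force is near zero.
- **Stapler, mug and mouse:** The arm was never commanded near them. My before-and-after image comparison did not settle it: it showed differences, which I put down to the arm and its shadow but did not check further.

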